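# Hang the spare bin on the rack and load the pile of plates

### The arm

A 6-joint arm with a two-finger parallel gripper is mounted at the origin on the work surface. World frame = base frame: x ahead of the robot, y to its left, z up, the work surface at z = 0. Lengths are in mm, angles in rad, forces in N, time in s.
With the tool pointing down it reaches from about 400 to 825 mm from the base axis. Payload 7 kg.
Tool frame: the origin (TCP) lies at the very end of the fingers, on their centre line; the grasp point (between the pads) lies 19 mm behind it; z points along the fingers, y is the line along which they close (so a half turn about z gives the same grasp; the last joint's range is limited). The gripper opens to 88 mm and grips with 3 to 60 N. Pads are 19 mm wide; open, the fingers measure 130 mm over their backs; the gripper's body (78 mm by 193 mm) begins 47 mm behind the grasp point.
Start: joints at [1.461, 0.359, 0.012, 0, -1.224, -0.288], TCP at [261.495, 622.266, 198.961] pointing down, gripper open.
Joint ranges: [-3.07, 3.07], [-1.43, 2.12], [-1.02, 1.25], [-3.03, 1.67], [-3.05, -0], [-3.03, 3.03]. Speed limits (rad/s): [2.39, 2.39, 3.01, 3.14, 3.14, 3.14].

### API

Orientations are given as a unit quaternion [x, y, z, w].
In Python, from plant import bot gives the robot as it stands. Calls block until the motion is done:
- bot.move_ptp(position, orientation): joint-space move of the TCP to a pose.
- bot.line_to(position, velocity=150, ori=None): straight line of the TCP; ori=None keeps the orientation; velocity is the mean speed in mm/s.
- bot.move_joints(angles): joint-space move.
- bot.move_gripper(opening, force=None): finger opening in mm; force is the grip in N (None keeps the last); returns when the fingers have stopped.
- bot.pause(seconds).
- bot.solve_ik(position, orientation): joint angles nearest the present ones, or None.
- bot.read_state(): the state.
- bot.camera(name): name is "scene" or "side" or "wrist"; returns the picture (420x560x3 uint8, red, green, blue); there is no depth.
- bot.get_calibration(name): a dict with "fx", "fy", "cx", "cy" (pixels), "distortion" ([k1, k2, p1, p2, k3] as OpenCV has them; the pictures are not rectified), "view" (4x4, takes a point from world to camera coordinates); the wrist camera has in their place "T_tool_cam" (4x4, takes a point from camera to tool coordinates, whose origin is the TCP and whose axes are the flange's). Camera axes: x right, y up, looking along -z (the intrinsics and any distortion apply to the point x, -y, -z); pixel columns grow to the right and rows downward; lengths in mm; the calibration is good to about 2 mm. A picture is of the moment at which its call begins: read the wrist's pose just before it. get_calibration takes no time and is no camera call.
A pose or a line that the arm cannot do raises bot.Unreachable and nothing moves.
- bot.close_job(): hands the job in; it is judged then, once.
The state is a dict: "t": time; "joint_pos": joint angles; "qvel": joint speeds; "tau": joint torques, N m; "tcp_pos": TCP position; "eef_rot": TCP orientation; "contact_force": force on the tool from outside, world axes, zero at the start; "moment": the same for the moment, N m; "width": finger opening in mm; "finger_force": force on a finger pad.
Only numpy, scipy, OpenCV 4.12 (cv2) and the standard library are available. Lean on these libraries where they do the work, as an engineer would, in place of code of your own. Each camera call takes 0.05 s, during which the arm holds its last target. There are 200 camera calls.

### The job

Hang the small empty bin in the free place on the rack: hook its back lip over the rail with the bin clearly tilted, its bottom towards you, then swing it down and let it hang flat. Then take all four plates out of the sloped holder together as one pile and put it in the hung bin: enter it clearly tilted, one lower edge first along a wall of the bin, then bring it upright and lower it right to the bottom before letting go. At the end the full bin hangs flat with all four plates standing upright in it, and everything else on the bench is where it was.

Things in the scene. Friction and masses are not known exactly. Their poses are not given: they have to be found in the camera images.
- bin_centre (a point): Centre (half-way up) of the small empty grey plastic bin, standing open on the bench. Outside 38 (x) x 65 (y, wide) x 53 mm (z); walls and floor 3 mm; inside 32 x 59, 50 mm deep. z points out of the mouth, +x to its back (back face at x = +19 mm), where the hook lip is. The front rim flares out 6 mm and stands 6 mm above the other rims. About 110 g (varies).
- bin_floor (a point): Centre of the bin's inner floor, 23.5 mm below bin_centre; axes as bin_centre. The walls end 50 mm above it.
- bin_lip (a point): Underside of the bin's hook lip, mid-width and mid-gap: 25 mm behind and 23.5 mm above bin_centre, same axes. The lip is a 3 mm shelf, level with the rim, 65 mm wide, behind the bin, with a 3 mm leg turned down at its end. The gap between the bin's back (x = -6 mm here) and the leg (x = +6 mm here) is 12 mm; the leg reaches 11 mm below this point.
- rail (a point): Middle of the top edge of the rack's fixed hanging rail, in the middle of the free place, 140 mm above the bench. y runs along the rail, z up, +x away from the robot; bins hang on the -x side. Steel bar 4 mm thick (x), 26 mm high, 370 mm long; nothing above or behind it. On both sides hangs a wider fixed bin, from 78 mm along y, out to x = -72 mm and up to 3 mm above the rail.
- lower_bar (a point): Middle of the front face of the fixed bar under the rail, against which the back of a hung bin rests: 9 mm in front of (-x) and 37 mm below point rail, axes as rail; 22 mm high. Hung flat, the bin's lip lies on the rail with its leg behind the rail and bin_lip is 3 to 4 mm in front of the rail's middle; upright, the bin has only 1 mm of play in x, tilted it has several.
- holder: Fixed sloped holder of dark sheet steel, base 100 x 76 mm; origin on the bench under the middle of its sloped floor (36 mm up there), which falls 25 degrees towards +x. Its back plate, 45 mm high along the slope, is on the +x side: the plates lean back on it, 25 degrees from vertical, tops towards +x (away from the robot). Side cheeks 15 mm, front lip 9 mm high; 10 mm of side play in all.
- plate1_centre (a point): Centre of loose white PVC plate 1 of 4, the one against the holder's back plate: 7 mm thick (x), 54 mm wide (y), 110 mm from foot to top edge (z), 58 g. The four are alike and stand face to face in the holder as one pile 28 mm thick, leaning 25 degrees. The upper 65 mm of the pile are clear of the holder.
- plate2_centre (a point): Centre of plate 2 of 4, counted from the holder's back plate; as plate 1.
- plate3_centre (a point): Centre of plate 3 of 4, counted from the holder's back plate; as plate 1.
- plate4_centre (a point): Centre of plate 4 of 4, counted from the holder's back plate (the outermost, nearest the robot); as plate 1.
- plate1_foot (a point): Middle of the foot face of plate 1, 55 mm below its centre along its own z; axes as the plate.
- plate4_foot (a point): Middle of the foot face of plate 4, 55 mm below its centre along its own z; axes as the plate.
- screwdriver: Screwdriver lying on the bench; a bystander, origin at its underside. Leave alone.
- spanner: Steel spanner lying flat; a bystander, origin at its underside. Leave alone.
- tape_roll: Black roll of tape lying flat, 96 mm across, 25 mm high; a bystander, origin at its underside. Leave alone.
- carton: Small cardboard carton, 85 x 120 x 60 mm; a bystander, origin at its underside. Leave alone.
- jar: Clear jar with black cap, 60 mm across, 70 mm high; a bystander, origin at its underside. Leave alone.
- mug: White mug, 90 mm high; a bystander, origin at its underside. Leave alone.
- thruster: Black ducted thruster on an aluminium foot, about 95 mm high; a bystander, origin at its underside. Leave alone.
Mind the look-alikes: they are no part of the job. Leave any green or pink look-alike of the part that bears bin_centre alone.

How it is judged:
By the outcome, as a careful person would: the job done as asked, in the order asked, and still so for the second after the job is handed in, with the robot touching nothing.
It also fails if it takes over 64 s, if anything falls off the work surface, if the arm or the gripper's body presses on something with over 40 N, if the wrist force passes 120 N, or if a joint passes its speed limit or range.

## Working session

There is one attempt and no reset: what is moved stays moved. The work goes in short steps, each a Python script; the robot and the scene stay as the last script left them, time stands still between calls to the robot, and variables do not carry over. Pictures are saved under pics/ and viewed, at most 12 in all, crops included, and the job is handed in when it is done.

```bash
ls; mkdir -p pics
python3 - <<'E'
from plant import bot
import cv2, numpy as np
for n in ["scene","side"]:
    im=bot.camera(n); cv2.imwrite(f"pics/{n}0.png",im[:,:,::-1])
    print(n,bot.get_calibration(n))
print(bot.get_calibration("wrist")); print(bot.read_state())
a=cv2.imread("pics/scene0.png");b=cv2.imread("pics/side0.png")
E
```

```text
pics
scene {'fx': 400.3018639754982, 'fy': 400.3018639754982, 'cx': 275.13179596468774, 'cy': 207.74769444132673, 'distortion': array([-0.12081174,  0.        ,  0.        ,  0.        ,  0.        ]), 'view': array([[-4.11193304e-01,  9.11331260e-01, -1.98846723e-02,
         2.27222848e+02],
       [-7.00244573e-01, -3.01834649e-01,  6.46957017e-01,
         2.89410407e+02],
       [ 5.83590271e-01,  2.79948528e-01,  7.62267156e-01,
        -1.67784488e+03],
       [ 0.00000000e+00,  0.00000000e+00,  0.00000000e+00,
         1.00000000e+00]])}
side {'fx': 451.08146039593026, 'fy': 451.08146039593026, 'cx': 278.36920973339426, 'cy': 214.17955350164112, 'distortion': array([-0.09262745,  0.        ,  0.        ,  0.        ,  0.        ]), 'view': array([[ 9.57895914e-01, -2.86706100e-01, -1.53306704e-02,
        -4.72875255e+02],
       [ 1.71180986e-01,  5.27424128e-01,  8.32178382e-01,
        -1.68304062e+02],
       [-2.30504853e-01, -7.99764591e-01,  5.54296051e-01,
        -1.14633141e+03],
       [ 0.00000000e+00,  0.00000000e+00,  0.00000000e+00,
         1.00000000e+00]])}

[... 532 characters left out ...]
0e+00]])}
{'t': 0.1, 'joint_pos': array([ 1.46110882e+00,  3.59305262e-01,  1.12064488e-02, -2.99052790e-04,
       -1.22415238e+00, -2.88113920e-01]), 'qvel': array([ 0.00143578, -0.00125772,  0.00291685,  0.00163714, -0.00097677,
       -0.00015356]), 'tau': array([-1.07988468e-03, -5.84162164e+01,  2.93750489e+01,  7.01557875e+00,
        1.01015886e-02, -5.26879387e-05]), 'tcp_pos': array([261.3290874 , 621.85190034, 198.14897188]), 'eef_rot': array([ 9.80274052e-01, -1.97641683e-01, -7.52257197e-05,  7.37065071e-04]), 'contact_force': array([-0.35042999,  0.33031648,  0.33747771]), 'moment': array([-0.04876652,  0.04319435, -0.0076378 ]), 'finger_force': 0.0, 'width': 87.77662395305002}
```

View pics/scene0.png

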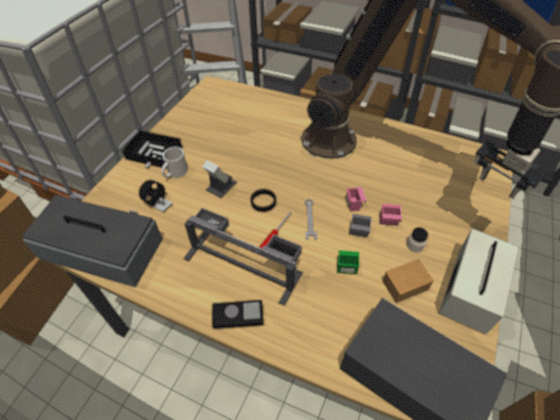

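View pics/side0.png

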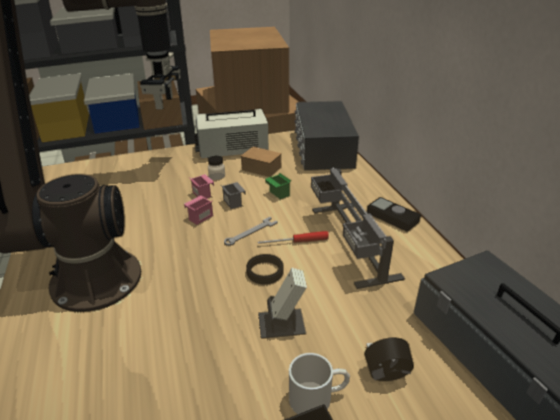

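The grey bin is at scene (360,225) / side (233,195). The look-alikes are two pink bins at scene (356,198) and (390,214), and a green one at (348,262). The rack's free place is between the bins at scene (210,222) and (283,250), and the holder with white plates is at scene (218,180). Next I'll get rough positions.

```bash
cat > h.py <<'E'
from plant import bot
import numpy as np, cv2
from scipy.spatial.transform import Rotation as R
def cal(n,st=None):
    c=bot.get_calibration(n); K=np.array([[c['fx'],0,c['cx']],[0,c['fy'],c['cy']],[0,0,1.]])
    if n=='wrist':
        T=np.eye(4);T[:3,:3]=R.from_quat(st['eef_rot']).as_matrix();T[:3,3]=st['tcp_pos'];M=T@c['T_tool_cam']
    else: M=np.linalg.inv(c['view'])
    return K,np.array(c['distortion']),M
def ray(C,uv):
    K,d,M=C; p=cv2.undistortPoints(np.array([[uv]],float),K,d)[0,0]
    v=M[:3,:3]@np.array([p[0],-p[1],-1]); return M[:3,3],v/np.linalg.norm(v)
def onz(C,uv,z):
    o,v=ray(C,uv); return o+v*(z-o[2])/v[2]
def tri(rays):
    A=sum(np.eye(3)-np.outer(v,v) for o,v in rays);b=sum((np.eye(3)-np.outer(v,v))@o for o,v in rays)
    return np.linalg.solve(A,b)
def proj(C,P):
    K,d,M=C; q=np.linalg.inv(M)@np.append(P,1); q=np.array([q[0],-q[1],-q[2]])
    return cv2.projectPoints(q[None],np.zeros(3),np.zeros(3),K,d)[0][0,0]
def down(yaw): # tool z down, tool x axis at world angle yaw
    x=np.array([np.cos(yaw),np.sin(yaw),0]);z=np.array([0,0,-1.]);return R.from_matrix(np.c_[x,np.cross(z,x),z]).as_quat()
def snap(name):
    st=bot.read_state(); im=bot.camera('wrist')[:,:,::-1].copy(); cv2.imwrite(f'pics/{name}.png',im); np.save(f'pics/{name}.npy',np.r_[st['tcp_pos'],st['eef_rot']]); return st,im
def wc(name):
    a=np.load(f'pics/{name}.npy'); return cal('wrist',dict(tcp_pos=a[:3],eef_rot=a[3:]))
E
python3 - <<'E'
from h import *
np.set_printoptions(precision=1,suppress=True)
S,D=cal('scene'),cal('side')
for n,a,b in [('bin',(360,225),(233,195)),('holdertop',(212,168),(297,273)),('railR',(188,224),(387,240)),('railL',(297,263),(336,175)),('fixR',(210,222),(362,237)),('fixL',(283,250),(326,187)),('mug',(175,163),(311,385)),('thr',(152,193),(390,357)),('tape',(263,200),(265,268)),('drv',(275,232),(300,238))]:
    print(n,tri([ray(S,a),ray(D,b)]),onz(S,a,26))
print(R.from_quat(bot.read_state()['eef_rot']).as_matrix())
E
```

```text
bin [418.  252.   30.8] [412.  252.3  26. ]
holdertop [ 456.6 -278.7  133.5] [ 368.8 -350.1   26. ]
railR [ 698.4 -225.5  127.4] [ 640.8 -287.5   26. ]
railL [703.9 129.7 121.6] [636.3 113.8  26. ]
fixR [ 656.1 -175.8  111.7] [ 602.8 -221.9   26. ]
fixL [661.9  77.2 111.4] [608.6  53.6  26. ]
mug [ 413.5 -487.    42.7] [ 401.3 -501.    26. ]
thr [ 582.7 -475.3   44.9] [ 570.9 -490.6   26. ]
tape [ 428.4 -102.9   12.7] [440.  -97.8  26. ]
drv [550.6  -5.5  15.2] [552.8   0.2  26. ]
[[ 0.9 -0.4 -0. ]
 [-0.4 -0.9 -0. ]
 [ 0.   0.  -1. ]]
```

Run:
```python
from h import *
def go(p,yaws):
    for y in yaws:
        try: bot.move_ptp(p,down(y)); return y
        except bot.Unreachable: pass
    print('unreach',p)
print(go([418,252,200],[0,np.pi])); _,a=snap('w_bin')
print(go([640,-48,290],[np.pi,0])); _,b=snap('w_rail')
print(go([440,-280,260],[np.pi,0])); st,c=snap('w_hold')
print(st['t'],st['joint_pos'])
m=np.vstack([np.hstack([a[:,:,:],b]),np.hstack([c,c*0])])
cv2.imwrite('pics/m1.png',cv2.resize(m,(800,600)))
```

```text
0
3.141592653589793
3.141592653589793
4.9417 [-1.89009179e-01  6.87468446e-02 -2.22589507e-01  2.80936924e-05
 -1.27891285e+00 -1.38119987e+00]
```

View pics/m1.png

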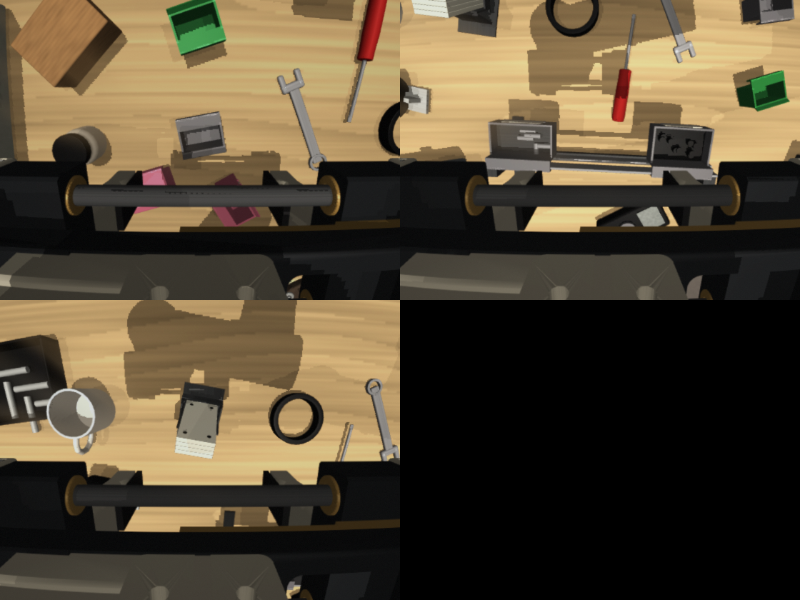

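The montage shows the grey bin at (200,135), i.e. (280,189) in its own wrist frame. The rail runs between the two fixed bins at (520,140) and (683,145), partly hidden by the fingers. The plate tops are at (195,450). I'll retake the rail and holder views with the gripper moved clear, and crop the bin.

Run:
```python
from h import *
bot.move_ptp([500,-285,250],down(np.pi)); _,c=snap('w_hold2')
bot.move_ptp([750,-48,260],down(np.pi)); st,b=snap('w_rail2')
print(st['t'])
a=cv2.imread('pics/w_bin.png')
cv2.imwrite('pics/m2.png',np.vstack([np.hstack([cv2.resize(a[130:230,220:353],(400,300),interpolation=cv2.INTER_CUBIC),cv2.resize(c[50:200,200:400],(400,300),interpolation=cv2.INTER_CUBIC)]),cv2.resize(b[20:230,:],(800,300),interpolation=cv2.INTER_CUBIC)]))
```

```text
6.6917
```

View pics/m2.png

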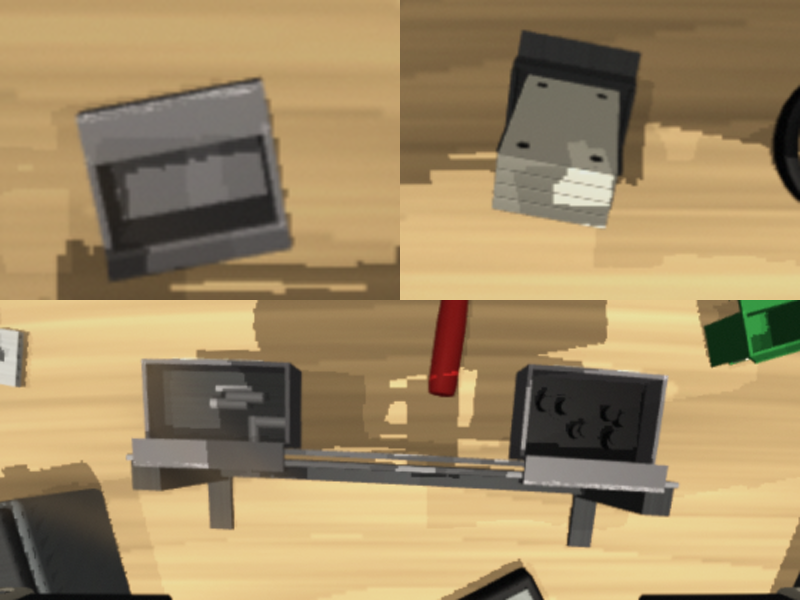

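The crop confirms the grey bin: its lip band is at (79,115)–(262,80), on the +x side, and its front flare is at (110,280)–(292,247). The pile's top face is at (497,150)–(608,228), and the rail lies between the lips at (283,465) and (525,475). Next I'll compute the bin pose and enlarge the rail.

Run:
```python
from h import *
np.set_printoptions(precision=1,suppress=True)
C=wc('w_bin'); f=lambda X,Y:(220+X/3.0075,130+Y/3.)
a=[onz(C,f(*p),53) for p in [(79,115),(262,80)]]; b=[onz(C,f(*p),59) for p in [(110,280),(292,247)]]
for e in(a,b): d=e[0]-e[1]; print(e,np.hypot(*d[:2]),np.arctan2(-d[0],d[1]))
print((a[0]+a[1])/2-(b[0]+b[1])/2)
C=wc('w_rail2'); g=lambda X,Y:(X*.7,20+(Y-300)*.7)
for p in[(283,440),(283,470),(525,457),(525,486),(290,362),(528,368),(130,440),(668,468)]: print(p,onz(C,g(*p),143))
im=cv2.imread('pics/w_rail2.png'); cv2.imwrite('pics/m3.png',cv2.resize(im[105:157,190:380],None,fx=4.2,fy=4.2*2,interpolation=cv2.INTER_NEAREST))
```

```text
[array([442.4, 292.3,  53. ]), array([454.4, 229.8,  53. ])] 63.677106929744646 0.18857776365943457
[array([385.1, 282.3,  59. ]), array([397.1, 218.7,  59. ])] 64.7066412378067 0.18685462616141288
[57.3 10.5 -6. ]
(283, 440) [ 675.1 -128.3  143. ]
(283, 470) [ 694.  -129.4  143. ]
(525, 457) [686.   26.9 143. ]
(525, 486) [704.5  27.9 143. ]
(290, 362) [ 628.  -121.4  143. ]
(528, 368) [631.7  26.1 143. ]
(130, 440) [ 673.3 -229.6  143. ]
(668, 468) [691.8 122.9 143. ]
```

View pics/m3.png

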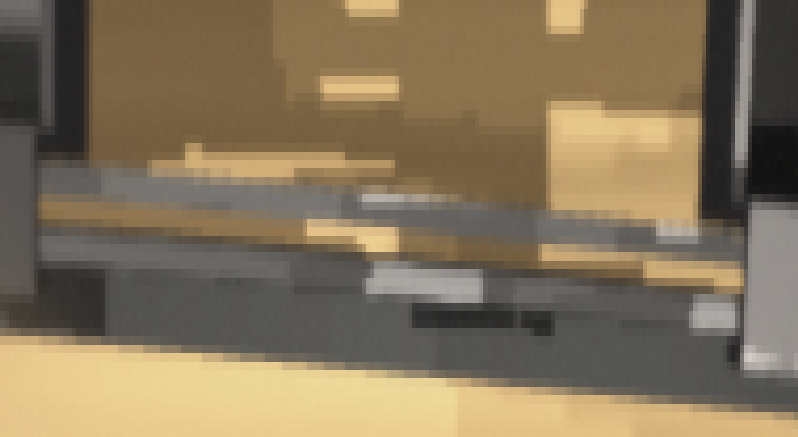

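Run:
```python
from h import *
np.set_printoptions(precision=1,suppress=True)
C=wc('w_rail2'); g=lambda X,Y:(190+X/4.2,105+Y/8.4)
for n,z,ps in [('strip top edge',140,[(40,233),(540,275),(700,288)]),('strip bot edge',140,[(40,262),(280,280),(500,305)]),('bar near',114,[(60,163),(250,180),(700,222)]),('bar far',114,[(60,198),(300,217),(740,260)]),('dark bot',0,[(150,347),(700,400)])]:
    for p in ps: print(n,onz(C,g(*p),z))
S,D=cal('scene'),cal('side')
for y in(-129,-51,27): 
  P=[693.7+.067*(y+51),y,140]; print(proj(S,P),proj(D,P),proj(wc('w_rail'),P))
s=cv2.imread('pics/scene0.png')[200:300,175:315];d=cv2.imread('pics/side0.png')[150:300,300:430];w=cv2.imread('pics/w_rail.png')[150:260,110:450]
A=cv2.resize(s,(400,286),interpolation=2);B=cv2.resize(d,(400,461),interpolation=2)[:286]
cv2.imwrite('pics/m4.png',np.vstack([np.hstack([A,B]),cv2.resize(w,(800,259),interpolation=2)]))
```

```text
strip top edge [ 688.4 -128.5  140. ]
strip top edge [693.4 -17.7 140. ]
strip top edge [694.7  18.  140. ]
strip bot edge [ 691.6 -128.6  140. ]
strip bot edge [693.9 -75.3 140. ]
strip bot edge [696.7 -26.5 140. ]
bar near [ 680.7 -129.8  114. ]
bar near [683.  -84.3 114. ]
bar near [687.9  23.4 114. ]
bar far [ 684.8 -130.   114. ]
bar far [687.4 -72.5 114. ]
bar far [692.3  33.3 114. ]
dark bot [ 709.4 -129.1    0. ]
dark bot [718.  50.   0.]
[216.8 228.7] [366.9 215. ] [210.2 234.4]
[238.8 238.3] [355.7 199. ] [281.2 239.1]
[261.9 248.4] [345.5 184.7] [351.8 243.5]
```

View pics/m4.png

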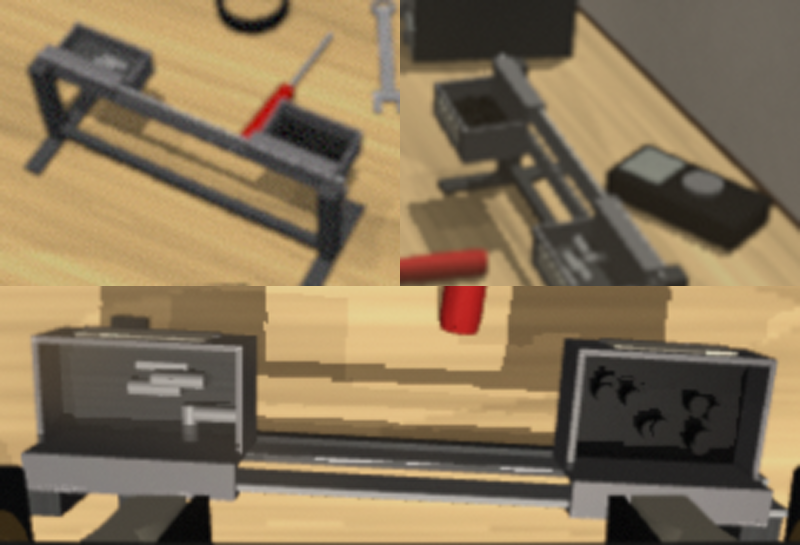

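```bash
cat > g.py <<'E'
from h import *
def T(Rm,p): M=np.eye(4);M[:3,:3]=Rm;M[:3,3]=p;return M
def Rzy(yaw,th): return (R.from_euler('z',yaw)*R.from_euler('y',th)).as_matrix()
RAIL=T(Rzy(-0.047,0),[693.6,-50.8,140]); BIN0=T(Rzy(0.188,0),[415.4,255.0,26.5])
def tool_in_bin(al,flip):  # tool z=(sin al,0,-cos al), y along +-bin y
    z=np.array([np.sin(al),0,-np.cos(al)]); y=np.array([0,flip,0.]); Rm=np.c_[np.cross(y,z),y,z]
    return T(Rm,np.array([0,0,8.])+19*z)
def binpose(x,z,th,y=0): # bin_centre pose for lip at (x,y,z) rail frame, tilt th
    M=RAIL@T(Rzy(0,th),[x,y,z]); return M@T(np.eye(3),[-25,0,-23.5])
def pq(M): return M[:3,3],R.from_matrix(M[:3,:3]).as_quat()
E
python3 - <<'E'
from g import *
np.set_printoptions(precision=2,suppress=True)
t=np.radians(25)
for f in(1,-1):
  for al in (0,15,25):
    B=tool_in_bin(np.radians(al),f)
    print(f,al,[bot.solve_ik(*pq(M@B)) is not None for M in (BIN0,T(np.eye(3),[0,0,150])@BIN0,binpose(12,30,t),binpose(3,0,t),binpose(-3.5,0,0))],[bot.solve_ik(*pq(M@B)) for M in (BIN0,binpose(3,0,t))])
E
```

```text
1 0 [True, True, True, True, True] [array([ 0.95,  0.26, -0.63, -0.  , -0.69, -2.34]), array([ 0.16,  0.69,  0.33, -0.09, -1.64, -1.77])]
1 15 [False, True, True, True, True] [None, array([ 0.19,  0.51,  0.07, -0.04, -1.3 , -1.79])]
1 25 [False, False, True, True, True] [None, array([ 0.22,  0.41, -0.11,  0.  , -1.06, -1.83])]
-1 0 [True, True, True, True, True] [array([ 0.95,  0.26, -0.63,  0.  , -0.69,  0.8 ]), array([ 0.16,  0.69,  0.33, -0.09, -1.64,  1.37])]
-1 15 [False, True, True, True, True] [None, array([ 0.19,  0.51,  0.07, -0.04, -1.3 ,  1.35])]
-1 25 [False, True, True, True, True] [None, array([ 0.22,  0.41, -0.11,  0.  , -1.06,  1.31])]
```

Run:
```python
from g import *
np.set_printoptions(precision=2,suppress=True)
B=tool_in_bin(0,1)
bot.move_gripper(88,20)
bot.move_ptp(*pq(T(np.eye(3),[0,0,130])@BIN0@B))
p,q=pq(BIN0@B)
bot.line_to(p+[0,0,3],150,q)
s0=bot.read_state()
print(bot.move_gripper(60,25)); st=bot.read_state(); print(st['width'],st['finger_force'],st['contact_force']-s0['contact_force'],st['tcp_pos'],p)
bot.line_to(p+[0,0,160],200)
st,_=snap('w_held'); print(st['t'],st['width'],st['contact_force'],st['tcp_pos'])
S=bot.camera('scene')[:,:,::-1];D=bot.camera('side')[:,:,::-1]
cv2.imwrite('pics/m5.png',np.hstack([cv2.resize(S[130:280,280:430],(400,400)),cv2.resize(D[80:230,150:300],(400,400))]))
```

```text
False
64.44351074820663 25.001007914543152 [-1.6  -0.3   4.15] [415.57 255.23  18.94] [415.4 255.   15.5]
11.1083 64.43822567463535 [ 0.42 -0.89 -1.28] [414.67 254.39 174.18]
```

```bash
cat >> g.py <<'E'
import json
off=np.zeros(3)
def to(M,v=100):
    "line to tool pose M with droop offset, then refresh the offset"
    global off
    p,q=pq(M); bot.line_to(p+off,v,q)
def trim(M):
    global off
    for _ in range(2):
        p,q=pq(M); bot.pause(.1); off=np.clip(off+(p-bot.read_state()['tcp_pos']),-4,4); bot.line_to(p+off,20,q)
B=tool_in_bin(0,1); B[2,3]+=3.44
E
python3 - <<'E'
import g; from g import *
np.set_printoptions(precision=2,suppress=True)
t=np.radians(25); u=np.array([np.sin(t),np.cos(t)]); A=lambda s:binpose(3+u[0]*s,1+u[1]*s,t)@B
bot.move_ptp(*pq(A(60)))
to(A(20)); trim(A(20)); st=bot.read_state(); print(g.off,st['t'],st['contact_force'],st['tcp_pos']-A(20)[:3,3])
np.save('off.npy',g.off)
snap('w_pre')
S=bot.camera('scene')[:,:,::-1];D=bot.camera('side')[:,:,::-1]
w=cv2.imread('pics/w_pre.png')
cv2.imwrite('pics/m5.png',np.vstack([np.hstack([cv2.resize(S[180:280,170:310],(400,286)),cv2.resize(D[150:260,300:430],(400,314))[:286]]),cv2.resize(w,(800,600))[100:400]]))
E
```

```text
[-0.08  0.11 -0.05] 14.0667 [ 0.4  -0.08 -0.63] [0.04 0.1  0.03]
```

View pics/m5.png

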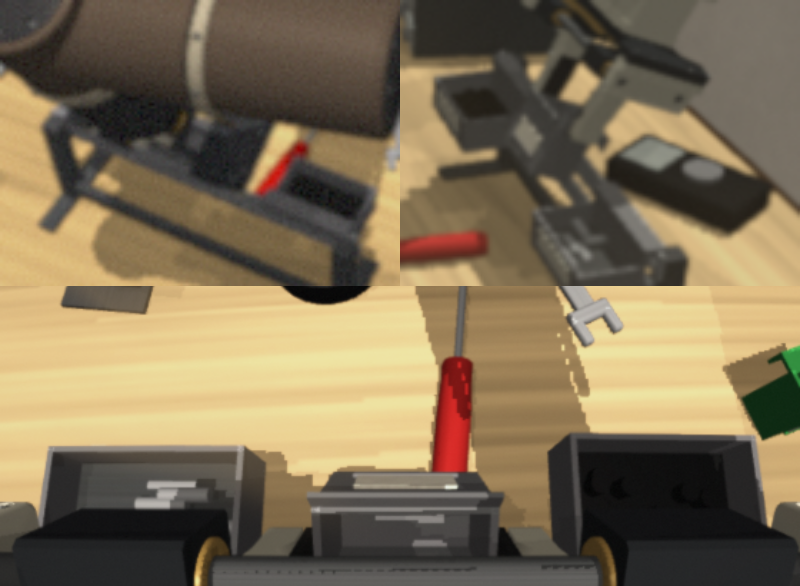

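The bin hangs tilted between the two fixed bins, at about (405,510), and clear of both. I'll lower it along its own axis with force watching.

Run:
```python
import g; from g import *
np.set_printoptions(precision=2,suppress=True)
g.off=np.load('off.npy')
t=np.radians(25); u=np.array([np.sin(t),np.cos(t)]); A=lambda s,dx=0,dz=0:binpose(3+dx+u[0]*s,1+dz+u[1]*s,t)@B
f0=bot.read_state()['contact_force']; fr=lambda:RAIL[:3,:3].T@(bot.read_state()['contact_force']-f0)
s=20
while s>0:
    s-=2.5; to(A(s),40); bot.pause(.05); f=fr()
    if abs(f).max()>4: break
print('s',s,f)
bot.pause(.1); f=fr(); print(f)
# pull toward robot until the leg meets the rail
dx=0
if s<=0:
  while dx>-5:
    dx-=.5; to(A(0,dx),10); f=fr()
    if abs(f[0])>3: break
  print('dx',dx,f)
np.save('off.npy',g.off);print(bot.read_state()['t'],bot.read_state()['tcp_pos']-A(s,dx)[:3,3])
```

```text
s 0.0 [ 0.32  0.36 -0.14]
[-0.29  0.25  0.03]
dx -1.5 [ 4.01 -1.33 -2.61]
17.4667 [ 0.46  0.11 -0.12]
```

Run:
```python
import g; from g import *
np.set_printoptions(precision=2,suppress=True)
g.off=np.load('off.npy')
def X(t):
    c,s,ta=np.cos(t),np.sin(t),np.tan(t); lo=2-6*c+11*s; hi=min(-2+6/c,-3+6*(1/c-1)+26*ta); return lo+.5*min(hi-lo,2)+.7
fr=lambda:RAIL[:3,:3].T@(bot.read_state()['contact_force'])
to(binpose(X(np.radians(25)),1,np.radians(25))@B,20); bot.pause(.1); print(fr())
for d in (22,19,16,13,10,8,6,4,2,0):
    t=np.radians(d); M=binpose(X(t),1,t)@B; to(M,30); f=fr(); print(d,f)
    if abs(f).max()>15: break
z=1
while z>-4 and abs(f).max()<15:
    z-=.5; to(binpose(X(t),z,t)@B,15); f=fr()
    if f[2]>5: break
print(z,f,bot.read_state()['t'],d)
```

```text
[-0.04  0.14 -1.89]
22 [ 0.85  0.03 -0.7 ]
19 [ 0.48  0.05 -1.35]
16 [ 0.47  0.73 -2.14]
13 [ 0.33  0.1  -1.77]
10 [-0.14 -0.82 -0.32]
8 [-0.38  0.51 -0.82]
6 [ 0.62  0.57 -1.08]
4 [-0.17 -0.13 -0.11]
2 [ 0.2  -0.1  -1.35]
0 [ 1.13  0.1  -1.8 ]
-1.5 [-3.03  0.41  7.01] 21.5667 0
```

Run:
```python
import g; from g import *
np.set_printoptions(precision=2,suppress=True)
p0=bot.read_state()['tcp_pos']; print(p0)
bot.move_gripper(88); bot.pause(.2); p=bot.read_state()['tcp_pos']; bot.line_to(p+[0,0,110],200)
bot.move_ptp([750,-48,260],down(np.pi)); bot.pause(.1); _,b=snap('w_hung')
bot.move_ptp([495,-195,230],down(np.pi)); bot.pause(.1); _,c=snap('h_a')
bot.move_ptp([495,-365,230],down(np.pi)); bot.pause(.1); st,d=snap('h_b')
print(st['t'])
def crop(n,im,P):
    u,v=proj(wc(n),P).astype(int); u0=max(u-70,0);v0=max(v-60,0); print(n,u0,v0); return cv2.resize(im[v0:v0+120,u0:u0+160],(400,300),interpolation=cv2.INTER_CUBIC)
m=np.vstack([cv2.resize(b[60:180,120:440],(800,300),interpolation=cv2.INTER_CUBIC),np.hstack([crop('h_a',c,[440,-283,120]),crop('h_b',d,[440,-283,120])])])
cv2.imwrite('pics/m6.png',m)
```

```text
[665.89 -49.39 108.31]
25.825
h_a 116 78
h_b 305 79
```

View pics/m6.png

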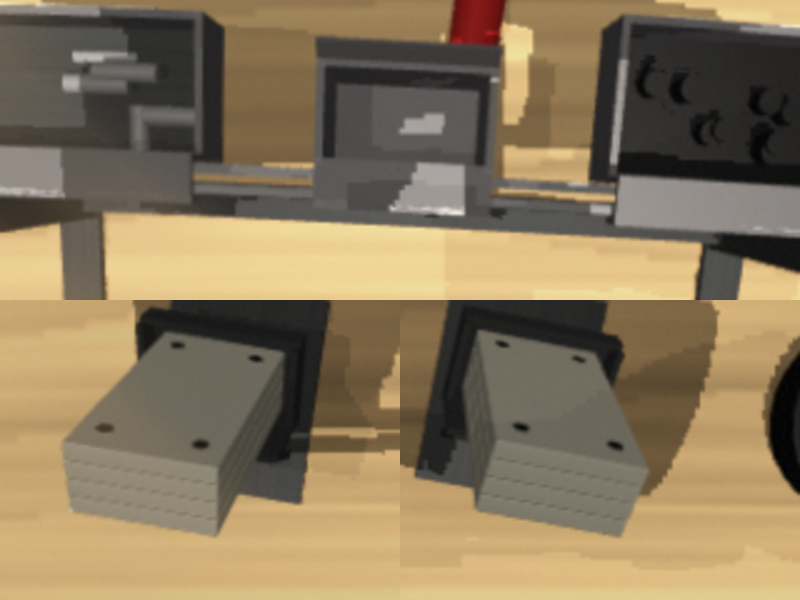

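The bin hangs flat: its lip at (314,162)–(490,215) lines up with the neighbours' lips, and its mouth is open. The four pile-top corners are visible in both lower crops, so I'll triangulate them.

Run:
```python
from g import *
np.set_printoptions(precision=3,suppress=True)
fa=lambda X,Y:(116+X/2.5,78+(Y-300)/2.5); fb=lambda X,Y:(305+(X-400)/2.5,79+(Y-300)/2.5)
a,b=wc('h_a'),wc('h_b')
Q=[tri([ray(a,fa(*p)),ray(b,fb(*q))]) for p,q in [((63,443),(495,440)),((220,467),(648,470)),((72,511),(478,505)),((217,535),(622,536))]]
Q=np.array(Q); print(Q, np.linalg.norm(Q[0]-Q[1]),np.linalg.norm(Q[2]-Q[3]),np.linalg.norm(Q[0]-Q[2]),np.linalg.norm(Q[1]-Q[3]))
y=(Q[1]-Q[0]+Q[3]-Q[2]); x=(Q[2]-Q[0]+Q[3]-Q[1]); print('yaw',np.arctan2(-y[0],y[1]),'lean',np.arctan2(-x[2],np.hypot(*x[:2])),np.arctan2(x[1],x[0]),'topc',Q.mean(0))
# lip-side face points near holder lip for the in-plane check
for p,q in [((165,332),(477,331)),((285,352),(598,352)),((177,345),(502,344)),((256,358),(579,359)),((104,428),(521,427)),((200,444),(615,445))]: print(tri([ray(a,fa(*p)),ray(b,fb(*q))]))
C=wc('w_hung'); g=lambda X,Y:(120+X/2.5,60+Y/2.5)
Ri=np.linalg.inv(RAIL)
for p,z in [((314,205),143),((491,215),143),((315,162),143),((495,168),143),((317,38),149),((500,45),149),((323,66),143),((497,76),143)]: print(p,(Ri@np.append(onz(C,g(*p),z),1))[:3])
```

```text
[[ 435.987 -315.988  140.406]
 [ 445.042 -262.981  139.449]
 [ 459.37  -319.27   130.536]
 [ 469.082 -267.36   131.174]] 53.783474779086994 52.81392503375555 25.59230777898549 25.79880015391027
yaw -0.1770062957136766 lean 0.3611576822882986 -0.16017361543558925 topc [ 452.37  -291.4    135.391]
[ 390.814 -308.069   42.511]
[ 399.751 -254.526   45.248]
[ 397.503 -299.235   55.699]
[ 403.233 -265.541   55.011]
[ 431.522 -305.301  130.245]
[ 437.346 -271.881  129.941]
(314, 205) [  3.937 -32.921   3.   ]
(491, 215) [ 4.547 32.119  3.   ]
(315, 162) [-11.463 -32.896   3.   ]
(495, 168) [-12.365  32.42    3.   ]
(317, 38) [-53.412 -32.536   9.   ]
(500, 45) [-54.037  30.706   9.   ]
(323, 66) [-44.889 -30.849   3.   ]
(497, 76) [-44.357  30.955   3.   ]
```

```bash
cat >> g.py <<'E'
L=np.radians(25); TOP=T(Rzy(-0.17,L),[452.8,-291.5,134.6]); FOOT0=TOP@T(np.eye(3),[0,0,-110])
FLOOR=RAIL@T(np.eye(3),[-28.5,-0.2,-47])
def tip(flip,h=69): # tool in pile-foot frame, TCP h above foot, y along +-x_p
    z=np.array([0,0,-1.]); y=np.array([flip,0,0.]); return T(np.c_[np.cross(y,z),y,z],[0,0,h])
def pile(d,th,xo=0,yo=0): # foot pose: lower rear edge d below the rim, centred between walls
    c,s=np.cos(th),np.sin(th); dd=max(d,0); xr=14*c-dd*np.tan(th)/2
    return FLOOR@T(Rzy(0,th),[xr-14*c+xo,yo,50-d+14*s])
E
python3 - <<'E'
from g import *
np.set_printoptions(precision=2,suppress=True)
up=T(np.eye(3),[0,0,140])
for f in(1,-1):
    P=tip(f); l=[FOOT0@P,FOOT0@T(np.eye(3),[0,0,70])@P,up@FOOT0@P]+[pile(d,np.radians(t))@P for d,t in[(-50,22),(-10,22),(12,22),(12,12),(30,4),(50,0)]]
    for M in l: print(f,M[:3,3],bot.solve_ik(*pq(M)))
E
```

```text
1 [ 435.72 -288.57   97.44] None
1 [ 464.88 -293.57  160.88] None
1 [ 435.72 -288.57  237.44] None
1 [690.94 -50.88 262.22] [ 0.16  0.64  0.59 -0.08 -1.89  2.92]
1 [690.94 -50.88 222.22] [ 0.16  0.65  0.52 -0.08 -1.81  2.93]
1 [688.52 -50.76 200.22] [ 0.16  0.66  0.47 -0.08 -1.76  2.93]
1 [678.18 -50.27 201.4 ] [ 0.18  0.51  0.25 -0.05 -1.52  2.92]
1 [668.88 -49.84 182.81] [ 0.2   0.41  0.05 -0.02 -1.29  2.9 ]
1 [665.12 -49.66 162.  ] [ 0.22  0.37 -0.06  0.   -1.14  2.88]
-1 [ 435.72 -288.57   97.44] [-0.2   0.48 -0.14  0.01 -1.39  0.02]
-1 [ 464.88 -293.57  160.88] [-0.2   0.47 -0.    0.01 -1.54  0.02]
-1 [ 435.72 -288.57  237.44] [-0.2   0.37  0.03  0.01 -1.66  0.03]
-1 [690.94 -50.88 262.22] [ 0.16  0.64  0.59 -0.08 -1.89 -0.22]
-1 [690.94 -50.88 222.22] [ 0.16  0.65  0.52 -0.08 -1.81 -0.21]
-1 [688.52 -50.76 200.22] [ 0.16  0.66  0.47 -0.08 -1.76 -0.21]
-1 [678.18 -50.27 201.4 ] [ 0.18  0.51  0.25 -0.05 -1.52 -0.22]
-1 [668.88 -49.84 182.81] [ 0.2   0.41  0.05 -0.02 -1.29 -0.25]
-1 [665.12 -49.66 162.  ] [ 0.22  0.37 -0.06  0.   -1.14 -0.26]
```

Run:
```python
import g; from g import *
np.set_printoptions(precision=2,suppress=True)
P=tip(-1); Z=lambda s:FOOT0@T(np.eye(3),[-.7,0,s])@P
bot.move_gripper(88,45)
bot.move_ptp(*pq(Z(90)))
to(Z(5)); trim(Z(0)); st=bot.read_state(); print(st['t'],g.off,st['contact_force'])
bot.move_gripper(20,45); bot.pause(.1); s2=bot.read_state(); print(s2['width'],s2['finger_force'],s2['contact_force'],s2['tcp_pos']-Z(0)[:3,3])
p,q=pq(Z(75)); bot.line_to(p+g.off,100,q); st=bot.read_state(); print(st['width'],st['contact_force'],st['tcp_pos']-p,st['t'])
up=T(np.eye(3),[0,0,60])@Z(75); bot.line_to(*[pq(up)[0]],150)
np.save('off.npy',g.off)
D=bot.camera('side')[:,:,::-1];w=bot.camera('wrist')[:,:,::-1]
cv2.imwrite('pics/m7.png',np.hstack([cv2.resize(D[150:360,210:400],(400,442)),cv2.resize(w[:,:],(400,300)).copy() if 0 else cv2.resize(w,(400,442))]))
print(bot.read_state()['t'],bot.read_state()['contact_force'])
```

```text
29.4917 [-0.11  0.05 -0.07] [-0.45  0.52 -0.38]
27.784341317775663 44.98648703098297 [0.53 0.32 1.05] [-0.12  0.04 -0.04]
27.449562352408677 [ 0.97  0.96 -3.35] [-0.67  0.3  -0.71] 31.4667
32.1167 [ 0.38  0.48 -1.53]
```

View pics/m7.png

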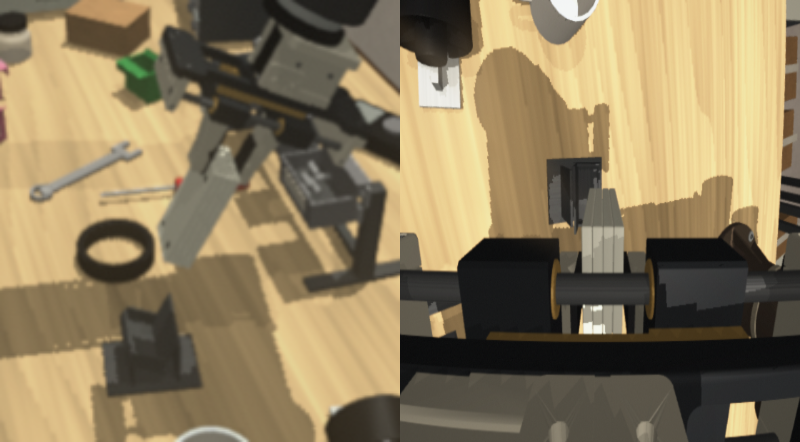

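All four plates are in the grip (width 27.5 mm, pile at (200,200) in the left half) and the holder at (150,350) is empty. Now I'll insert the pile tilted.

Run:
```python
import g; from g import *
np.set_printoptions(precision=2,suppress=True)
P=tip(-1); t=np.radians(22)
p=bot.read_state()['tcp_pos']; bot.line_to(p+[0,0,45],200)
bot.move_ptp(*pq(pile(-60,t)@P))
M=pile(-12,t)@P; to(M,120); trim(M); st=bot.read_state(); print(st['t'],g.off,st['contact_force'])
f0=st['contact_force']; fr=lambda:RAIL[:3,:3].T@(bot.read_state()['contact_force']-f0)
for d in range(-9,13,3):
    to(pile(d,t)@P,50); f=fr()
    if abs(f).max()>4: print('contact');break
print(d,f,bot.read_state()['t']); np.save('off.npy',np.r_[g.off,f0])
_,w=snap('w_ins'); S=bot.camera('scene')[:,:,::-1]; D=bot.camera('side')[:,:,::-1]
cv2.imwrite('pics/m8.png',np.hstack([cv2.resize(D[140:270,290:420],(400,400),interpolation=2),cv2.resize(w,(400,400))]))
```

```text
34.9917 [-0.05 -0.09 -0.22] [-0.73  1.18 -1.66]
12 [ 0.37 -1.1  -0.14] 36.9917
```

View pics/m8.png

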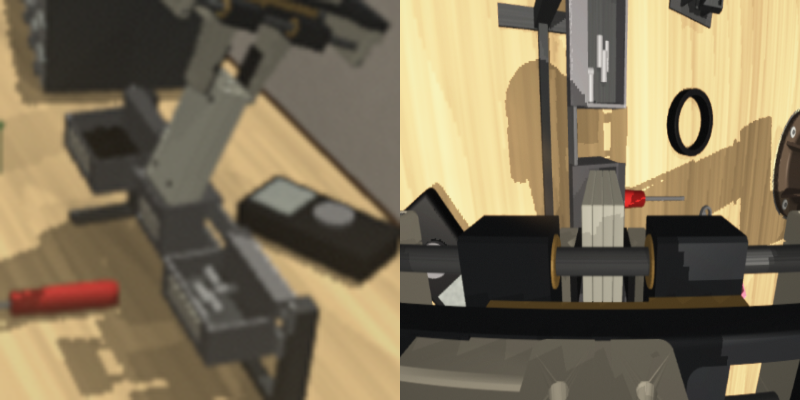

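Run:
```python
import g; from g import *
np.set_printoptions(precision=2,suppress=True)
o=np.load('off.npy'); g.off=o[:3]; f0=o[3:]
fr=lambda:RAIL[:3,:3].T@(bot.read_state()['contact_force']-f0)
P=tip(-1); xo=yo=0
for d,a in [(12,18),(12.5,14),(14,11),(17,8.5),(20,6.5),(25,5),(29,4),(33,3),(37,2),(40,1),(43,0),(45,0),(46,0),(47,0),(48,0),(49,0),(50,0),(51,0),(52,0),(53,0)]:
    to(pile(d,np.radians(a),xo,yo)@P,40); bot.pause(.03); f=fr(); print(d,a,f,round(xo,2),round(yo,2))
    if f[2]>6: print('z contact'); break
    if abs(f[:2]).max()>20: print('side'); break
    if abs(f[0])>2: xo+=np.clip(.15*f[0],-.7,.7)
    if abs(f[1])>2: yo+=np.clip(.15*f[1],-.7,.7)
print(bot.read_state()['t'],bot.read_state()['tcp_pos'],pq(pile(50,0)@P)[0],bot.read_state()['width']); np.save('xy.npy',[xo,yo,d])
```

```text
12 18 [ 0.77 -0.39 -0.34] 0 0
12.5 14 [ 1.14 -0.48 -0.32] 0 0
14 11 [ 0.75 -2.   -0.17] 0 0
17 8.5 [ 1.55 -1.25 -0.57] 0 0
20 6.5 [ 0.16 -1.33  0.28] 0 0
25 5 [ 1.61 -1.28 -0.9 ] 0 0
29 4 [ 1.39 -1.08 -0.45] 0 0
33 3 [ 0.34 -0.25 -0.69] 0 0
37 2 [-0.48 -0.49 -1.36] 0 0
40 1 [ 1.3  -1.67 -2.04] 0 0
43 0 [ 1.32 -1.7  -0.27] 0 0
45 0 [ 0.9  -0.47 -1.5 ] 0 0
46 0 [ 0.57 -1.02 -0.19] 0 0
47 0 [ 0.2  -0.82 -0.52] 0 0
48 0 [ 0.89 -1.55 -0.68] 0 0
49 0 [ 0.6  -1.16 -0.72] 0 0
50 0 [ 1.27 -0.9  -0.29] 0 0
51 0 [ 0.63 -1.71  0.17] 0 0
52 0 [-1.16  0.32  6.27] 0 0
z contact
42.6 [665.37 -49.72 160.63] [665.12 -49.66 162.  ] 27.470873146341205
```

The pile met the floor at full depth with hardly any side force. Next I'll release, withdraw and check.

Run:
```python
import g; from g import *
bot.move_gripper(60); bot.pause(.3); print(bot.read_state()['contact_force'])
p=bot.read_state()['tcp_pos']; bot.line_to(p+[0,0,130],120)
bot.move_ptp([560,-48,330],down(np.pi) if 0 else R.from_matrix(np.array([[0,-1.,0],[-1,0,0],[0,0,-1]])).as_quat()) if 0 else None
p=bot.read_state()['tcp_pos']; bot.line_to(p+[-230,100,40],250); bot.pause(.2)
D=bot.camera('side')[:,:,::-1];S=bot.camera('scene')[:,:,::-1]; print(bot.read_state()['t'])
cv2.imwrite('pics/m9.png',np.vstack([np.hstack([cv2.resize(D[150:270,300:420],(400,400),interpolation=2),cv2.resize(S[170:290,180:300],(400,400),interpolation=2)]),np.hstack([cv2.resize(D,(267,200)),cv2.resize(S,(267,200)),np.zeros((200,266,3),np.uint8)])]))
```

```text
[0.76493029 0.2000088  0.43069708]
46.3583
```

View pics/m9.png

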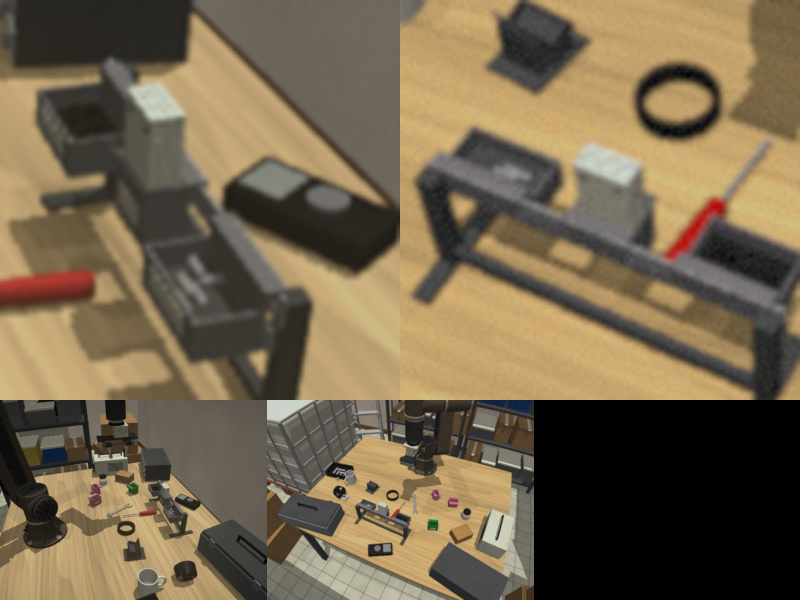

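The bin hangs flat on the rail with all four plates upright in it: (155,130) in the side crop, (608,190) in the scene crop. The other objects haven't moved and the robot is clear, so I'm handing in.

```bash
python3 -c "
from plant import bot
print(bot.close_job())"
```

```text
the job is handed in; nothing more can be done
None
```

The job is handed in at about 46 s: the grey bin hangs flat on the rail with all four plates upright in it, and the last pictures show everything else where it was.

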